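# Set up the fold-down label unwind stand and hold it upright for loading

### The job

Get the folded-back unwind stand ready for its next label roll: twist the yellow catch knob clockwise to its stop and let it spring back so that the frame pops up off its catch, then flip the kick leg over centre until it snaps down against its stop. Then take the frame by its top bar and swing it up until it stands upright on the kick leg, and finish while still holding it there by the bar, upright and still, because the empty stand tips back if let go before a colleague has slid the roll on. Leave the label roll, the cardboard core and the ink bottle where they stand.

Things in the scene. Friction and masses are not known exactly. Their poses are not given: they have to be found in the camera images.
- stand_base: dark steel base of the fold-down stand, bars 8 mm thick screwed to the bench, 310 x 335 mm. Origin on the bench below the middle of the hinge pin, which lies along y, 35 mm up. x points back, the way the frame folds (roughly away from the robot); y to the kick leg's side; z up. Catch post (140 mm high) and, under the -y tube, the spring buffer that pops the frame up: behind, on the -y side.
- stand_frame (a joint): lean back of the red hoop frame (hub, disc, jaws, brake drum), rad: 0 upright, 0.87 folded back and caught, about 0.74 popped up on the buffer. With the leg 1.2 kg, centre of mass 0.12 m up and 20 mm behind the hinge pin: falls back when let go, even from upright; raising takes up to 8 N at the bar. With the kick leg down its foot meets the base at lean 0 and stops the frame there.
- grip_bar (a point): middle of the round black rubber sleeve (22 mm diameter, 110 mm long) on the top bar, which runs along base y from -85 to +85 mm, 220 mm up the frame and 25 mm behind the pin: at lean a, x = 0.220 sin a + 0.025 cos a, z = 0.035 + 0.220 cos a - 0.025 sin a in the base's frame. The sleeve may turn between the fingers. Axes: z up the frame, y along the bar.
- kick_leg (a joint): swing of the kick leg, rad: 0 folded, pointing up the frame; grows as it swings over the hub side (base -x) and down; 3.32 down on its stop, just past straight down. A spring holds it folded below 0.87 (dead centre) and beyond that snaps it down to the stop; moving it takes about 4 N at the tang. At swing p and lean a the leg points p - a forward (base -x) of straight up.
- leg_pivot (a point): pivot axis of the kick leg (along the base's y axis), in the middle of the leg's thickness; on the frame 85 mm up from the hinge pin, 80 mm in front of it, at base y = +118 mm.
- leg_tang (a point): middle of the kick leg's yellow tang, a round peg 12 mm in diameter and 42 mm long that sticks out sideways (along base +y) from the leg 75 mm from its pivot axis; this point lies 28 mm outboard of the leg's plane (leg_pivot). Pinch it along base x, or push it; it can turn between the fingers. The leg is a 12 mm steel rod. Site z axis runs along the leg to its foot, y along the tang.
- leg_foot (a point): centre of the black rubber foot (20 mm ball) at the end of the kick leg, 104 mm from the pivot.
- catch_knob (a joint): turn of the catch knob, rad: 0 = at rest, catch closed; grows clockwise seen from above to its stop at 1.1. A spring (0.07 to 0.2 N m) turns it back to 0 when let go. With the knob at its stop the frame pops up; the knob then springs back under it.
- knob_grip (a point): centre of the top face of the catch knob's upright yellow wing: wing 36 mm long, 12 mm thick, 24 mm high, on a vertical axis. At rest the wing runs along the base's y axis (pinch it along x). Below the wing are a black collar (34 mm diameter) and a steel tongue that reaches 45 mm toward the frame. Site y axis runs along the wing.
- label_roll: white roll of labels lying flat, 150 mm diameter, 80 mm high, 76 mm hole in its cardboard core; origin under its centre; bystander, stands to the base's +y side
- spare_core: upright cardboard core, 84 mm diameter, 100 mm high; origin under its centre; bystander, stands in front on the base's -y side
- ink_bottle: red ink bottle with black cap, 68 mm diameter, 170 mm high; origin under its centre; bystander, stands to the base's -y side

How it is judged (in metres and radians):
On the way, in this order (a step that is already met when the one before it is completed fails the run):
1. the catch knob is twisted to its stop (over 1.0 rad) (value of joint catch_knob above 1 rad), for 0.05 s.
2. the knob is let go and has sprung back (under 0.15 rad), and the frame has popped up off the catch (lean under 0.80 rad) (value of joint catch_knob below 0.15 rad and value of joint stand_frame below 0.8 rad and contact force between the fingers and stand_base below 0.5 N), for 0.2 s.
3. the kick leg is flipped over centre and lies down against its stop (over 3.2 rad) (value of joint kick_leg above 3.2 rad), for 0.2 s.
At the end, for the whole second after the job is handed in: The robot still holds the frame by its top bar (fingers in contact, TCP within 110 mm of the middle of the bar), the frame is upright within 0.06 rad (3.4 degrees) and still (under 0.1 rad/s), the kick leg is down at its stop (over 3.2 rad) and the catch knob is back at rest (under 0.15 rad) (value of joint stand_frame between -0.06 and 0.06 rad and velocity of joint stand_frame between -0.1 and 0.1 rad/s and value of joint kick_leg above 3.2 rad and value of joint catch_knob below 0.15 rad and contact force between the fingers and stand_base above 0.5 N and distance between the grasp point and grip_bar below 0.11 m); the arm keeps its last pose, push and grip.
It fails at once if the label roll is moved more than 25 mm (distance of label_roll from where it was at the start of the episode above 0.025 m).
It fails at once if the spare core is moved more than 25 mm (distance of spare_core from where it was at the start of the episode above 0.025 m).
It fails at once if the ink bottle is moved more than 25 mm (distance of ink_bottle from where it was at the start of the episode above 0.025 m).
It also fails if it takes over 61 s, if anything falls off the work surface, if the arm or the gripper's body presses on something with over 40 N, if the wrist force passes 120 N, or if a joint passes its speed limit or range.

### The arm

A 6-joint arm with a two-finger parallel gripper is mounted at the origin on the work surface. World frame = base frame: x ahead of the robot, y to its left, z up, the work surface at z = 0. Lengths are in mm, angles in rad, forces in N, time in s.
With the tool pointing down it reaches from about 350 to 775 mm from the base axis. Payload 7.3 kg.
Tool frame: the origin (TCP) lies between the finger pads, 19 mm behind the fingertips; this is the grasp point; z points along the fingers, y is the line along which they close (so a half turn about z gives the same grasp; the last joint's range is limited). The gripper opens to 92 mm and grips with 3 to 60 N. Pads are 19 mm wide; open, the fingers measure 130 mm over their backs; the gripper's body (75 mm by 190 mm) begins 47 mm behind the grasp point.
Start: joints at [0.967, 0.342, 1.524, -0, 1.275, -0.146], TCP at [232.025, 470.964, 245.541] pointing down, gripper open.
Joint ranges: [-2.53, 2.53], [-0.77, 2.02], [0.04, 2.7], [-1, 4.14], [0.28, 2.66], [-3.11, 3.11]. Speed limits (rad/s): [2.57, 2.57, 3.14, 3.14, 3.14, 3.14].

### API

Orientations are given as [roll, pitch, yaw] about the fixed x, y, z axes, in that order (R = Rz(yaw) Ry(pitch) Rx(roll)).
In Python, from plant import monitor, optics, workorder gives the robot as it stands. The module is installed in compiled form; this text tells all that it offers.
- The arm moves only by the tool servo_tool, never from a script. Its arguments are lists of equal length, an entry for each row: "linear": the shift along the tool's x, y, z as a fraction of full scale, a list of three; "spin": the turn about the tool's z as a fraction of full scale. In form: {"linear": [[dx, dy, dz], ...], "spin": [spin, ...]}. A call has exactly 8 rows; each row shifts and turns the commanded pose from where the row before left it, along the tool's axes as they then stand; what a row does not reach is not made up. Full scale, the value 1, is 200 mm for a shift and 90 degrees for a turn. A row lasts 1/8 s, in which the tool goes at most 62.5 mm and 10.7 degrees, less where a joint would pass 70% of its speed; a pose out of reach is approached as far as the arm can. A call with a number of a shift or a turn outside -1 to 1 is refused whole. A call with a gripper value outside its range is refused whole. "hand" is the opening, from -1 (shut) to 1 (fully open), set as the call begins (left out, the last holds). The fingers move at their own pace and stop on an object; the grip force is fixed at half the most. Time passes only in rows, so rows that do not move let the fingers close, or fill a call up. It gives the time, the measured TCP pose, the force, the opening and the grip force at its end, in the units of the state.
- monitor.get_obs(): the state, without advancing time (a new reading comes with each control period).
- optics.capture(name): name is "side" or "top" or "wrist"; returns a dict with "frame" (420x560x3 uint8, blue, green, red), "K" (3x3 intrinsics, pixels), "world_to_cam" (4x4, takes a point from world to camera coordinates). Camera axes: x right, y down, z forward; pixel columns grow to the right and rows downward; lengths in mm; the calibration is good to about 2 mm. A picture is of the moment at which its call begins. There is no depth.
- workorder.close_job(): hands the job in; it is judged then, once.
The state is a dict: "time": time; "joint_positions": joint angles; "dq": joint speeds; "tau": joint torques, N m; "tool_pos": TCP position; "tcp_rot": TCP orientation; "contact_force": force on the tool from outside, world axes, zero at the start; "moment": the same for the moment, N m; "grip_width": finger opening in mm; "finger_force": force on a finger pad.
Only numpy, scipy, OpenCV 4.12 (cv2) and the standard library are available. Lean on these libraries where they do the work, as an engineer would, in place of code of your own. Each camera call takes 0.05 s, during which the arm holds its last target. There are 200 camera calls.

## Working session

There is one attempt and no reset: what is moved stays moved. The work goes in short steps, Python scripts to look and compute and a tool call to move; the robot and the scene stay as the last step left them, time stands still between calls to the robot, and variables do not carry over. Pictures are saved under pics/ and viewed, at most 10 in all, crops included, and the job is handed in when it is done.

Besides the shell and the picture viewer there is one more tool, called after ">>>" by a JSON object that holds its "api" and its "payload". servo_tool: Moves the arm, as the interface text tells. Shift numbers are shares of 200 mm and turn numbers shares of 90 degrees, none past 1 either way. Its arguments: {"type":"object","properties":{"linear":{"type":"array","items":{"type":"array","items":{"type":"number","minimum":-1,"maximum":1}}},"spin":{"type":"array","items":{"type":"number","minimum":-1,"maximum":1}},"hand":{"type":"number"}},"required":["linear","spin"]}

```bash
mkdir -p pics; python3 - <<'E'
from plant import monitor, optics
import cv2,numpy as np,pickle
o=monitor.get_obs(); print({k:np.round(v,3) for k,v in o.items()})
d={n:optics.capture(n) for n in("top","side")}
pickle.dump(d,open("cap.pkl","wb"))
for n in d: 
    cv2.imwrite(f"pics/{n}0.png",d[n]["frame"]); print(n,d[n]["K"].tolist(),np.round(d[n]["world_to_cam"],3).tolist())
E
```

```text
{'time': np.float64(0.0), 'joint_positions': array([ 0.967,  0.343,  1.525, -0.   ,  1.275, -0.146]), 'dq': array([-0.001,  0.001,  0.002,  0.   , -0.001, -0.001]), 'tau': array([ 1.0000e-03, -4.3124e+01, -2.4423e+01,  7.2000e-02,  5.6000e-02,
       -0.0000e+00]), 'tool_pos': array([231.799, 470.628, 244.819]), 'tcp_rot': array([-3.14 , -0.   ,  2.684]), 'contact_force': array([-0.029, -0.8  , -0.579]), 'moment': array([-0.007,  0.046,  0.001]), 'finger_force': np.float64(0.0), 'grip_width': np.float64(91.738)}
top [[398.5440204003202, 0.0, 272.0039399782966], [0.0, 398.5440204003202, 210.15143421658703], [0.0, 0.0, 1.0]] [[-0.011, -1.0, -0.024, 70.234], [-0.996, 0.013, -0.084, 521.971], [0.084, 0.023, -0.996, 1159.693], [0.0, 0.0, 0.0, 1.0]]
side [[433.04739539131316, 0.0, 275.4713169006778], [0.0, 433.04739539131316, 207.1431717556727], [0.0, 0.0, 1.0]] [[0.813, -0.582, -0.001, -381.572], [-0.435, -0.608, -0.664, 360.0], [0.386, 0.541, -0.748, 864.768], [0.0, 0.0, 0.0, 1.0]]
```

View pics/top0.png

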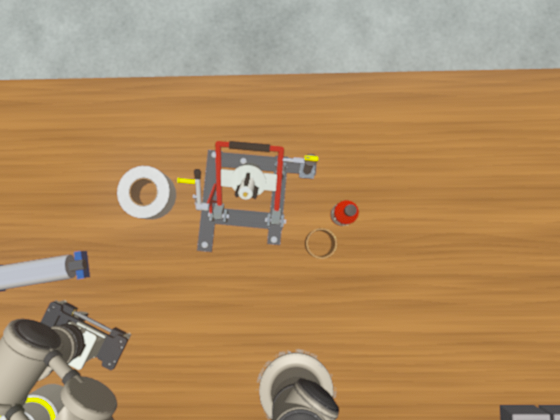

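View pics/side0.png

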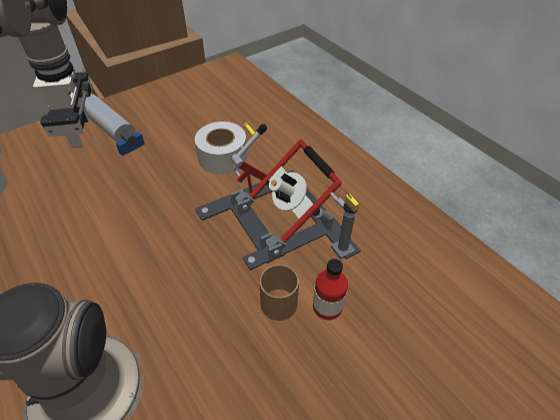

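```bash
cat > h.py <<'E'
import numpy as np,cv2
def blobs(c,lo,hi,mn=8):
    m=cv2.inRange(cv2.cvtColor(c["frame"],cv2.COLOR_BGR2HSV),np.array(lo),np.array(hi))
    n,l,s,ce=cv2.connectedComponentsWithStats(m)
    return m,l,[(s[i,4],s[i,:4].tolist(),ce[i].round(1).tolist(),i) for i in range(1,n) if s[i,4]>=mn]
def P(c): return c["K"]@c["world_to_cam"][:3]
def tri(c1,p1,c2,p2):
    X=cv2.triangulatePoints(P(c1),P(c2),np.array(p1,float).reshape(2,1),np.array(p2,float).reshape(2,1)); return (X[:3]/X[3]).ravel()
def ray(c,p,z):
    T=c["world_to_cam"];R=T[:3,:3];o=-R.T@T[:3,3];d=R.T@np.linalg.inv(c["K"])@[p[0],p[1],1]
    return o+d*(z-o[2])/d[2]
def proj(c,X):
    u=P(c)@np.append(X,1); return u[:2]/u[2]
E
python3 - <<'E'
from h import *
import pickle
d=pickle.load(open("cap.pkl","rb"))
for n in d:
    for nm,lo,hi in (("yel",(22,150,120),(35,255,255)),("blk",(0,0,0),(180,90,60)),("red",(0,170,80),(8,255,255))):
        m,l,b=blobs(d[n],lo,hi)
        print(n,nm,[x[:3] for x in b if 100<x[2][0]<380 and 90<x[2][1]<330])
t,s=d["top"],d["side"]
a=cv2.resize(t["frame"][130:260,110:370],None,fx=3,fy=3,interpolation=cv2.INTER_CUBIC)[:, :780]
b=cv2.resize(s["frame"][110:270,190:370],None,fx=3,fy=3,interpolation=cv2.INTER_CUBIC)
cv2.imwrite("pics/a.png",a);cv2.imwrite("pics/b.png",b)
E
```

```text
top yel [(np.int32(82), [304, 155, 15, 7], [311.1, 157.9]), (np.int32(100), [177, 177, 18, 8], [185.4, 180.4])]
top blk []
top red [(np.int32(327), [208, 141, 21, 64], [218.5, 169.9]), (np.int32(300), [270, 146, 14, 64], [278.1, 171.8]), (np.int32(321), [335, 200, 24, 24], [344.5, 212.4]), (np.int32(13), [210, 205, 2, 7], [210.5, 208.2])]
side yel [(np.int32(61), [244, 123, 11, 13], [249.1, 128.6]), (np.int32(60), [346, 194, 13, 12], [352.3, 199.9])]
side blk [(np.int32(59), [257, 124, 10, 10], [261.6, 128.6]), (np.int32(76), [121, 135, 16, 10], [129.8, 139.7]), (np.int32(276), [304, 146, 30, 30], [317.8, 160.5]), (np.int32(95), [281, 174, 16, 12], [288.7, 179.4]), (np.int32(10), [266, 181, 3, 5], [267.2, 183.0]), (np.int32(22), [254, 190, 18, 9], [263.0, 194.2]), (np.int32(99), [276, 191, 14, 11], [282.6, 196.2]), (np.int32(48), [231, 193, 8, 13], [233.7, 199.0]), (np.int32(98), [237, 200, 16, 15], [243.9, 207.1]), (np.int32(56), [344, 203, 11, 11], [347.8, 209.0]), (np.int32(9), [221, 209, 7, 4], [223.9, 210.3]), (np.int32(29), [313, 209, 7, 7], [316.4, 212.4]), (np.int32(13), [209, 212, 11, 6], [213.8, 214.5]), (np.int32(10), [311, 216, 6, 8], [313.9, 219.5]), (np.int32(101), [319, 216, 14, 14], [326.2, 222.5]), (np.int32(336), [338, 216, 17, 34], [345.3, 232.7]), (np.int32(15), [326, 234, 8, 9], [329.3, 238.2]), (np.int32(55), [261, 236, 9, 13], [263.6, 242.4]), (np.int32(12), [300, 240, 12, 7], [305.5, 243.0]), (np.int32(131), [267, 244, 30, 19], [276.7, 252.7]), (np.int32(13), [344, 253, 12, 6], [349.2, 255.8]), (np.int32(189), [327, 259, 16, 16], [334.4, 266.6]), (np.int32(11), [253, 263, 10, 6], [257.1, 265.6])]
side red [(np.int32(395), [243, 140, 64, 58], [276.3, 166.5]), (np.int32(25), [237, 171, 9, 10], [240.8, 175.4]), (np.int32(514), [281, 172, 61, 70], [313.4, 206.5]), (np.int32(747), [316, 270, 32, 32], [331.2, 286.0]), (np.int32(49), [318, 313, 23, 6], [327.3, 316.2])]
```

View pics/a.png

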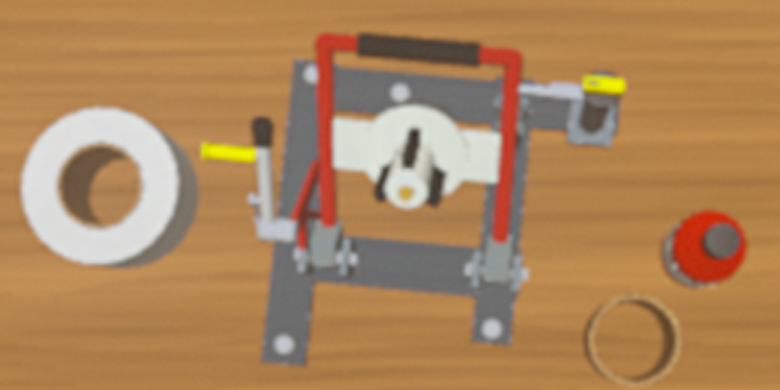

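View pics/b.png

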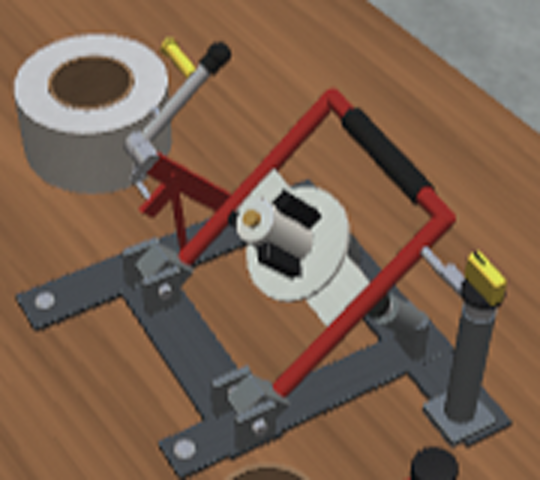

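The top crop shows the tang at (229,152), the sleeve at (418,50) and the knob wing at (604,85). The label roll, core and bottle stand clear of the frame. The side crop shows the same parts: tang (178,57), sleeve (385,155), knob (486,277).

```bash
python3 - <<'E'
from h import *
import pickle
d=pickle.load(open("cap.pkl","rb"));t,s=d["top"],d["side"]
kn=tri(t,(311.1,157.9),s,(352.0,200.2)); tg=tri(t,(185.4,180.4),s,(249.1,128.6)); br=tri(t,(249.3,146.7),s,(317.8,160.9))
print("knob",kn.round(1),"tang",tg.round(1),"bar",br.round(1), "expect z 199, 158")
a=.87
pb=np.array([70.7,146.]);bb=np.array([184.2,0])
for nm,q in (("bar",br),("tang",tg)):pass
v=tg[:2]-br[:2];w=pb-bb
yaw=np.arctan2(v[1],v[0])-np.arctan2(w[1],w[0]);print("len",np.linalg.norm(v),np.linalg.norm(w),"yaw",yaw)
# sleeve direction & frame tubes: bar ends in top crop (corners) at z158
e1=ray(t,(110+358/3,130+45/3),158);e2=ray(t,(110+480/3,130+54/3),158);dd=e1-e2;print("sleeve len",np.linalg.norm(dd),"yaw from sleeve",np.arctan2(-dd[0],dd[1]))
# base front feet screws (z 8)
f1=ray(t,(110+284/3,130+344/3),8);f2=ray(t,(110+491/3,130+328/3),8);b1=ray(t,(110+311/3,130+74/3),8);print("feet",f1,f2,b1, "yaw side bar",np.arctan2((b1-f1)[1],(b1-f1)[0]))
R=lambda y:np.array([[np.cos(y),-np.sin(y)],[np.sin(y),np.cos(y)]])
o=(br[:2]+tg[:2])/2-R(yaw)@(pb+bb)/2;print("origin",o, "knob in base",R(yaw).T@(kn[:2]-o),"f1,f2",R(yaw).T@(f1[:2]-o),R(yaw).T@(f2[:2]-o))
for nm,p,z in (("roll",(144.5,191.5),80),("bottle",(349,209),170),("core",(321,243),100)): print(nm,ray(t,p,z).round(0))
E
```

```text
knob [644.7 -43.1 181.8] tang [587.2 279.9 199.6] bar [682.5 119.1 158.3] expect z 199, 158
len 186.98634575308952 184.92768857042475 yaw -0.12558449491823476
sleeve len 109.01093188907487 yaw from sleeve -0.09158522857329365
feet [422.88507777 267.24255591   8.        ] [436.5239059   60.37438733   8.        ] [696.21799502 240.60613108   8.        ] yaw side bar -0.0971437463297815
origin [499.25384229 143.01636709] knob in base [ 167.56724625 -166.40453112] f1,f2 [-91.32723931 113.68231852] [-51.88462272 -89.84835927]
roll [576. 426.  80.]
bottle [ 511. -139.  170.]
core [424. -71. 100.]
```

```bash
cat >> h.py <<'E'
def rows(p,yaw,segs,nd=3):
    """segs: list of (target xyz, target yaw, n rows); tool pointing down. prints servo rows"""
    p=np.array(p,float);L=[];S=[]
    for q,y,n in segs:
        q=np.array(q,float);p0,y0=p.copy(),yaw
        for i in range(n):
            g=p0+(q-p0)*(i+1)/n;gy=y0+(y-y0)*(i+1)/n
            A=np.array([[np.cos(yaw),np.sin(yaw),0],[np.sin(yaw),-np.cos(yaw),0],[0,0,-1]])
            f=np.round(A.T@(g-p)/200,nd);s=round((yaw-gy)/(np.pi/2),nd)
            L.append(f.tolist());S.append(s);p=p+A@f*200;yaw-=s*np.pi/2
    for k in range(0,len(L),8):print('{"linear":',L[k:k+8],', "spin":',S[k:k+8],"}")
    print("end",p.round(1),round(yaw,4))
O=np.array([501.,139.,0]);YB=-.095
def W(x,y,z):
    c,s=np.cos(YB),np.sin(YB);return O+[c*x-s*y,s*x+c*y,z]
E
python3 - <<'E'
from h import *
rows((232,471,245.5),2.684,[((400,200,300),1.9,6),((644.7,-43.1,250),1.476,6),((644.7,-43.1,210),1.476,4)])
E
```

```text
{"linear": [[-0.225, -0.141, -0.045], [-0.242, -0.11, -0.046], [-0.254, -0.078, -0.045], [-0.262, -0.044, -0.046], [-0.266, -0.009, -0.045], [-0.264, 0.025, -0.046], [-0.258, 0.127, 0.042], [-0.248, 0.146, 0.042]] , "spin": [0.083, 0.083, 0.084, 0.083, 0.083, 0.083, 0.045, 0.045] }
{"linear": [[-0.237, 0.162, 0.041], [-0.225, 0.179, 0.042], [-0.212, 0.194, 0.042], [-0.197, 0.209, 0.042], [-0.0, 0.0, 0.05], [-0.0, 0.0, 0.05], [-0.0, 0.0, 0.05], [-0.0, 0.0, 0.05]] , "spin": [0.045, 0.045, 0.045, 0.045, 0.0, 0.0, 0.0, 0.0] }
end [644.7 -43.  209.9] 1.4761
```

>>> {"api": "servo_tool", "payload": {"linear": [[-0.225,-0.141,-0.045],[-0.242,-0.11,-0.046],[-0.254,-0.078,-0.045],[-0.262,-0.044,-0.046],[-0.266,-0.009,-0.045],[-0.264,0.025,-0.046],[-0.258,0.127,0.042],[-0.248,0.146,0.042]], "spin": [0.083,0.083,0.084,0.083,0.083,0.083,0.045,0.045]}}

```text
time: 1.1
tool_pos: [482.5, 117.3, 283.2]
tcp_rot: [3.141, -0.0, 1.756]
contact_force: [0.4, 0.7, 0.0]
grip_width: 91.7
finger_force: 0.0
```

>>> {"api": "servo_tool", "payload": {"linear": [[-0.237,0.162,0.041],[-0.225,0.179,0.042],[-0.212,0.194,0.042],[-0.197,0.209,0.042],[0,0,0.05],[0,0,0.05],[0,0,0.05],[0,0,0.05]], "spin": [0.045,0.045,0.045,0.045,0,0,0,0]}}

```text
time: 2.1
tool_pos: [644.1, -42.0, 210.0]
tcp_rot: [3.141, -0.0, 1.477]
contact_force: [-0.9, -0.1, -0.7]
grip_width: 91.9
finger_force: 0.0
```

```bash
python3 - <<'E'
from h import *
from plant import monitor,optics
o=monitor.get_obs();print(o["time"],o["tool_pos"],o["tcp_rot"],o["contact_force"])
w=optics.capture("wrist")
cv2.imwrite("pics/w1.png",w["frame"])
for x in blobs(w,(22,150,120),(35,255,255),40)[2]: print(x[:3],[ray(w,x[2],z).round(1) for z in(180,186)])
E
```

```text
2.1 [644.14533851 -42.04993268 209.97609298] [ 3.14099220e+00 -1.20803264e-04  1.47739324e+00] [-0.88741867 -0.10863553 -0.66278134]
(np.int32(960), [264, 225, 24, 47], [275.3, 248.9]) [array([645.9, -41. , 180. ]), array([646. , -38.7, 186. ])]
```

View pics/w1.png

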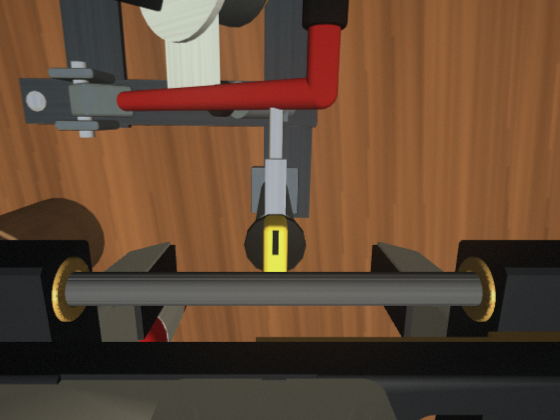

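The wing is at columns 264–288, upright and centred between the open fingers, with the tongue pointing to the frame. It can be descended on and gripped.

>>> {"api": "servo_tool", "payload": {"linear": [[0,0.007,0.06],[0,0,0.06],[0,0,0],[0,0,0],[0,0,0],[0,0,0],[0,0,0],[0,0,0]], "spin": [0,0,0,0,0,0,0,0]}}

```text
time: 3.15
tool_pos: [646.0, -43.3, 186.0]
tcp_rot: [3.141, -0.0, 1.476]
contact_force: [1.1, 0.4, -0.3]
grip_width: 91.6
finger_force: 0.0
```

>>> {"api": "servo_tool", "payload": {"linear": [[0,0,0],[0,0,0],[0,0,0],[0,0,0],[0,0,0],[0,0,0],[0,0,0],[0,0,0]], "spin": [0,0,0,0,0,0,0,0], "hand": -1}}

```text
time: 4.15
tool_pos: [646.0, -43.3, 185.9]
tcp_rot: [3.142, -0.0, 1.476]
contact_force: [-0.5, 0.9, 0.1]
grip_width: 16.2
finger_force: 0.0
```

>>> {"api": "servo_tool", "payload": {"linear": [[0,0,0],[0,0,0],[0,0,0],[0,0,0],[0,0,0],[0,0,0],[0,0,0],[0,0,0]], "spin": [0,0,0.08,0.1,0.1,0.1,0.1,0.1]}}

```text
time: 5.15
tool_pos: [644.8, -43.0, 185.9]
tcp_rot: [-3.14, 0.002, 0.56]
contact_force: [-6.8, 0.4, 3.8]
grip_width: 12.2
finger_force: 30.0
```

>>> {"api": "servo_tool", "payload": {"linear": [[0,0,0],[0,0,0],[0,0,0],[0,0,0],[0,0,0],[0,0,0],[0,0,0],[0,0,0]], "spin": [0.06,0.04,0.02,0.02,0,0,0,0]}}

```text
time: 6.15
tool_pos: [644.7, -43.0, 185.9]
tcp_rot: [-3.14, 0.003, 0.346]
contact_force: [-6.0, 1.5, 3.7]
grip_width: 12.0
finger_force: 30.2
```

```bash
python3 - <<'E'
from h import *
from plant import monitor,optics
o=monitor.get_obs();print(o["time"],o["tool_pos"],o["tcp_rot"],o["contact_force"],o["moment"],o["grip_width"],o["finger_force"])
s=optics.capture("side");w=optics.capture("wrist")
cv2.imwrite("pics/s2.png",np.hstack([cv2.resize(s["frame"][80:280,180:400],None,fx=1.8,fy=1.8),cv2.resize(w["frame"],(396,360))[:, :396]]))
E
```

```text
6.15 [644.73909317 -42.96227715 185.90829486] [-3.14029172e+00  2.75206311e-03  3.46136289e-01] [-6.03643725  1.47324589  3.71172892] [0.07641241 1.23588422 0.46145974] 11.961645140550786 30.239371955394745
```

View pics/s2.png

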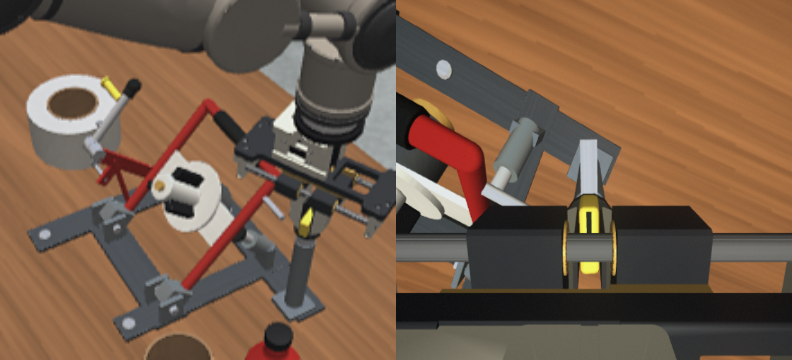

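>>> {"api": "servo_tool", "payload": {"linear": [[0,0,0],[0,0,0],[0,0,0],[0,0,0],[0,0,0],[0,0,0],[0,0,0],[0,0,0]], "spin": [-0.07,-0.1,-0.1,-0.1,-0.1,-0.1,-0.1,-0.05]}}

```text
time: 7.25
tool_pos: [645.0, -43.1, 185.9]
tcp_rot: [-3.139, -0.0, 1.48]
contact_force: [-4.5, 0.5, 2.5]
grip_width: 12.3
finger_force: 30.0
```

>>> {"api": "servo_tool", "payload": {"linear": [[0,0,0],[0,0,0],[0,0,0],[0,0,0],[0,0,0],[0,0,0],[0,0,-0.1],[0,0,-0.2]], "spin": [0,0,0,0,0,0,0,0], "hand": 0.3}}

```text
time: 8.25
tool_pos: [645.1, -43.2, 244.7]
tcp_rot: [-3.137, -0.0, 1.476]
contact_force: [0.2, -0.3, 0.3]
grip_width: 59.8
finger_force: 0.0
```

```bash
python3 - <<'E'
from h import *
from plant import monitor,optics
o=monitor.get_obs();print(o["time"],o["tool_pos"],o["tcp_rot"],o["contact_force"])
s=optics.capture("side");t=optics.capture("top")
for x in blobs(s,(22,150,120),(35,255,255))[2]+blobs(s,(0,170,80),(8,255,255),20)[2]: print(x[:3])
T=[x for x in blobs(t,(22,150,120),(35,255,255))[2] if 150<x[2][0]<230];S=[x for x in blobs(s,(22,150,120),(35,255,255))[2] if x[2][0]<300 and x[2][1]<200]
print(T,S)
if T and S: print("tang",tri(t,T[0][2],s,S[0][2]).round(1))
for a in (.87,.80,.74):
    ca,sa=np.cos(a),np.sin(a); p=W(220*sa+25*ca,85,35+220*ca-25*sa)
    tx=W(85*sa-80*ca+75*sa,146,35+85*ca+80*sa+75*ca)
    print(a,"corner",proj(s,p).round(1),"tang",tx.round(1),proj(s,tx).round(1),proj(t,tx).round(1))
cv2.imwrite("pics/s3.png",np.hstack([cv2.resize(s["frame"][80:280,180:400],None,fx=1.8,fy=1.8),cv2.resize(t["frame"][130:260,160:340],None,fx=2.2,fy=2.2)[:286,:396].copy() if 0 else cv2.resize(t["frame"][110:270,164:340],(396,360))]))
E
```

```text
8.25 [645.11807178 -43.15536602 244.71343598] [-3.13729156e+00 -4.42687542e-04  1.47577577e+00] [ 0.18951268 -0.30725389  0.25302317]
(np.int32(60), [236, 123, 11, 13], [241.2, 128.5])
(np.int32(64), [346, 194, 13, 12], [352.2, 199.9])
(np.int32(381), [248, 135, 54, 62], [274.6, 163.5])
(np.int32(162), [234, 163, 29, 20], [244.9, 171.8])
(np.int32(388), [281, 184, 48, 57], [304.5, 212.3])
(np.int32(760), [316, 270, 32, 32], [331.0, 286.0])
(np.int32(58), [315, 310, 26, 9], [325.9, 315.7])
[(np.int32(102), [175, 185, 19, 7], [184.2, 188.2], 1)] [(np.int32(60), [236, 123, 11, 13], [241.2, 128.5], 1)]
tang [565.2 280.6 209.5]
0.87 corner [299.2 141.2] tang [585.2 277.6 199.3] [248.8 129.4] [186.4 181. ]
0.8 corner [296.4 138.5] tang [573.6 278.7 203.9] [244.6 129.5] [185.5 185.3]
0.74 corner [293.8 136.4] tang [563.4 279.7 207.1] [240.9 129.7] [184.8 189.1]
```

View pics/s3.png

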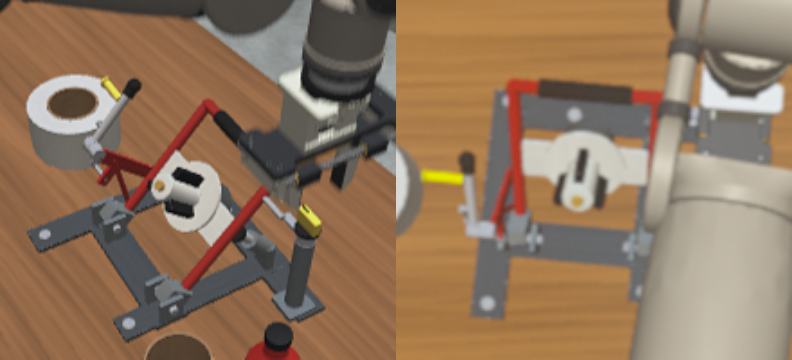

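The frame corner and tang sit at the predicted 0.74 lean position (side crop corner (207,103), tang (110,88)). The knob wing is back at its original pixels, so the frame popped and the knob sprang back. Next is the leg.

```bash
python3 - <<'E'
from h import *
y=1.476
A=W(96,151,0)
rows((645.1,-43.2,244.7),y,[((640,-20,300),y,2),((A[0],A[1],300),y,6),((A[0],A[1],212),y,3),((A[0],A[1],212),y,5)])
def T(p,a=.74):
    return W(-1.7-75*np.sin(p-a)+26,151,151.7+75*np.cos(p-a)+5)
print(T(0))
rows((A[0],A[1],212),y,[(T(p),y,n) for p,n in((0,2),(.25,1),(.5,1),(.7,1),(.9,1),(1.1,1),(1.3,1))])
E
```

```text
{"linear": [[0.057, -0.018, -0.138], [0.056, -0.018, -0.138], [0.247, -0.048, -0.0], [0.247, -0.048, -0.0], [0.246, -0.048, -0.0], [0.247, -0.048, -0.0], [0.247, -0.047, -0.0], [0.247, -0.048, -0.0]] , "spin": [0.0, 0.0, 0.0, 0.0, 0.0, 0.0, 0.0, 0.0] }
{"linear": [[-0.0, -0.0, 0.147], [-0.0, -0.0, 0.146], [-0.0, -0.0, 0.147], [-0.0, -0.0, -0.0], [-0.0, -0.0, -0.0], [-0.0, -0.0, -0.0], [-0.0, -0.0, -0.0], [-0.0, -0.0, -0.0]] , "spin": [0.0, 0.0, 0.0, 0.0, 0.0, 0.0, 0.0, 0.0] }
end [611.  280.3 211.9] 1.476
[589.85742179 282.21701745 212.0851419 ]
{"linear": [[0.0, -0.053, -0.0], [0.0, -0.053, -0.0], [0.0, -0.076, -0.054], [0.0, -0.087, -0.034], [0.0, -0.075, -0.01], [0.0, -0.074, 0.004], [0.0, -0.073, 0.02], [0.0, -0.067, 0.033]] , "spin": [0.0, 0.0, 0.0, 0.0, 0.0, 0.0, 0.0, 0.0] }
end [499.8 290.8 220.2] 1.476
```

>>> {"api": "servo_tool", "payload": {"linear": [[0.057,-0.018,-0.138],[0.056,-0.018,-0.138],[0.247,-0.048,0],[0.247,-0.048,0],[0.246,-0.048,0],[0.247,-0.048,0],[0.247,-0.047,0],[0.247,-0.048,0]], "spin": [0,0,0,0,0,0,0,0], "hand": -1}}

```text
time: 9.35
tool_pos: [611.5, 281.7, 300.6]
tcp_rot: [-3.141, 0.0, 1.476]
contact_force: [0.2, -0.3, 0.4]
grip_width: 0.5
finger_force: 0.0
```

>>> {"api": "servo_tool", "payload": {"linear": [[0,0,0.147],[0,0,0.146],[0,0,0.147],[0,0,0],[0,0,0],[0,0,0],[0,0,0],[0,0,0]], "spin": [0,0,0,0,0,0,0,0]}}

```text
time: 10.35
tool_pos: [612.0, 280.2, 213.7]
tcp_rot: [3.141, -0.0, 1.476]
contact_force: [-0.5, -0.4, 0.5]
grip_width: 0.5
finger_force: 0.0
```

>>> {"api": "servo_tool", "payload": {"linear": [[0,-0.053,0.01],[0,-0.053,0],[0,-0.076,-0.05],[0,-0.087,-0.034],[0,-0.075,-0.01],[0,-0.074,0.004],[0,-0.073,0.02],[0,-0.067,0.033]], "spin": [0,0,0,0,0,0,0,0]}}

```text
time: 11.35
tool_pos: [499.5, 291.0, 218.9]
tcp_rot: [3.141, -0.0, 1.476]
contact_force: [-0.5, 0.6, 0.3]
grip_width: 0.4
finger_force: 0.0
```

```bash
python3 - <<'E'
from h import *
from plant import monitor,optics
o=monitor.get_obs();print(o["time"],o["tool_pos"],o["contact_force"])
s=optics.capture("side");t=optics.capture("top")
for x in blobs(s,(22,150,120),(35,255,255))[2]: print(x[:3])
cv2.imwrite("pics/s4.png",np.hstack([cv2.resize(s["frame"][80:280,180:400],None,fx=1.8,fy=1.8),cv2.resize(t["frame"][110:270,164:340],(396,360))]))
E
```

```text
11.35 [499.52469697 290.95410738 218.90746282] [-0.45241399  0.62943568  0.29874717]
(np.int32(56), [205, 169, 10, 13], [209.4, 175.0])
(np.int32(61), [346, 194, 13, 12], [352.3, 199.9])
```

View pics/s4.png

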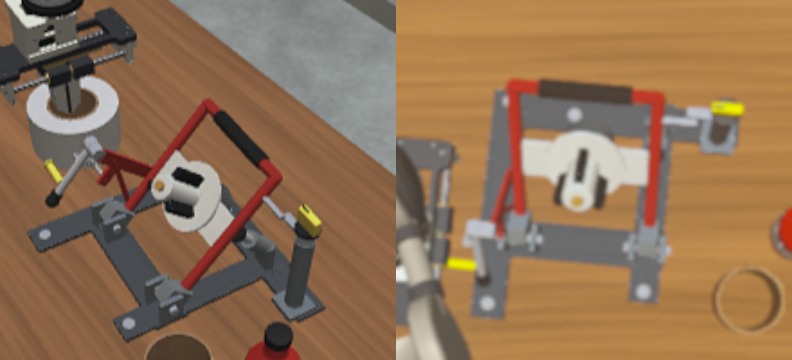

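```bash
python3 - <<'E'
from h import *
import pickle
s=pickle.load(open("cap.pkl","rb"))["side"]
for p in(3.32,3.2,3.0): print(p,proj(s,W(-1.7-75*np.sin(p-.74),146,151.7+75*np.cos(p-.74))))
y=1.476;B=W(166.8,0,0)-[1,1,0];print(B)
rows((499.5,291,219),y,[((499.5,291,290),y,2),((B[0],B[1],300),y,6),((B[0],B[1],182),y,4),((B[0],B[1],182),y,4)])
E
```

```text
3.32 [212.93349779 176.72683571]
3.2 [210.15893543 176.27590468]
3.0 [205.93278114 174.79558785]
[666.04788091 122.17782427   0.        ]
{"linear": [[0.0, 0.0, -0.178], [0.0, 0.0, -0.177], [-0.127, 0.151, -0.008], [-0.127, 0.152, -0.009], [-0.127, 0.151, -0.008], [-0.127, 0.152, -0.008], [-0.127, 0.151, -0.009], [-0.126, 0.152, -0.008]] , "spin": [0.0, 0.0, 0.0, 0.0, 0.0, 0.0, 0.0, 0.0] }
{"linear": [[-0.0, -0.0, 0.148], [-0.0, -0.0, 0.147], [-0.0, -0.0, 0.148], [-0.0, -0.0, 0.147], [-0.0, -0.0, 0.0], [-0.0, -0.0, 0.0], [-0.0, -0.0, 0.0], [-0.0, -0.0, 0.0]] , "spin": [0.0, 0.0, 0.0, 0.0, 0.0, 0.0, 0.0, 0.0] }
end [666.1 122.3 182. ] 1.476
```

>>> {"api": "servo_tool", "payload": {"linear": [[0,0,-0.178],[0,0,-0.177],[-0.127,0.151,-0.008],[-0.127,0.152,-0.009],[-0.127,0.151,-0.008],[-0.127,0.152,-0.008],[-0.127,0.151,-0.009],[-0.126,0.152,-0.008]], "spin": [0,0,0,0,0,0,0,0], "hand": 0.1}}

```text
time: 12.45
tool_pos: [668.2, 120.9, 300.0]
tcp_rot: [3.141, -0.0, 1.476]
contact_force: [0.4, 0.0, 1.0]
grip_width: 50.0
finger_force: 0.0
```

```bash
python3 - <<'E'
from h import *
from plant import monitor,optics
o=monitor.get_obs();print(o["time"],o["tool_pos"],o["grip_width"])
s=optics.capture("side");t=optics.capture("top")
S=blobs(s,(22,150,120),(35,255,255))[2];T=blobs(t,(22,150,120),(35,255,255))[2]
print([x[:3] for x in S],[x[:3] for x in T])
for p in(3.32,3.2,3.0): print(p,proj(t,W(-1.7-75*np.sin(p-.74),146,151.7+75*np.cos(p-.74))))
T=[x for x in T if x[2][0]<230]
if T: print(tri(t,T[0][2],s,S[0][2]),[W(-1.7-75*np.sin(p-.74),146,151.7+75*np.cos(p-.74)).round(1) for p in (3.32,3.2,3)])
E
```

```text
12.45 [668.24509858 120.94312323 300.00794917] 49.98154829762608
[(np.int32(55), [208, 170, 10, 13], [213.0, 175.7]), (np.int32(61), [346, 194, 13, 12], [352.3, 199.9])] [(np.int32(82), [304, 155, 15, 7], [311.0, 157.9]), (np.int32(85), [183, 223, 16, 7], [190.3, 226.2]), (np.int32(80), [0, 392, 5, 25], [1.6, 403.6]), (np.int32(228), [13, 398, 43, 22], [38.2, 405.3])]
3.32 [191.75129708 226.74531233]
3.2 [191.06581902 229.27520959]
3.0 [189.8130195  232.97157709]
[475.41208555 292.32728957  87.60490786] [array([473.4, 288.3,  88.2]), array([466.1, 289. ,  93.5]), array([455.5, 290. , 104. ])]
```

The leg is down at its stop: pixel (213.0, 175.7) against the 3.32 rad prediction (212.9, 176.7). Next I descend on the bar and close.

>>> {"api": "servo_tool", "payload": {"linear": [[0,-0.005,0.148],[0,0,0.147],[0,0,0.148],[0,0,0.147],[0,0,0],[0,0,0],[0,0,0],[0,0,0]], "spin": [0,0,0,0,0,0,0,0]}}

```text
time: 13.55
tool_pos: [666.8, 122.2, 182.7]
tcp_rot: [3.14, -0.0, 1.476]
contact_force: [0.2, -0.3, -0.5]
grip_width: 50.1
finger_force: 0.0
```

>>> {"api": "servo_tool", "payload": {"linear": [[0,0,0],[0,0,0],[0,0,0],[0,0,0],[0,0,0],[0,0,0],[0,0,0],[0,0,0]], "spin": [0,0,0,0,0,0,0,0], "hand": -1}}

```text
time: 14.55
tool_pos: [667.7, 122.0, 182.0]
tcp_rot: [3.138, -0.0, 1.475]
contact_force: [5.1, 0.3, -0.6]
grip_width: 20.7
finger_force: 30.0
```

```bash
python3 - <<'E'
from h import *
from plant import monitor,optics
o=monitor.get_obs();print(o["time"],o["tool_pos"],o["tcp_rot"],o["contact_force"],o["grip_width"],o["finger_force"])
p=o["tool_pos"];y=1.476
f=lambda a:W(220*np.sin(a)+25*np.cos(a),0,35+220*np.cos(a)-25*np.sin(a))
print(p-f(.74))
d=p-f(.74);d[2]=max(-6,min(6,d[2]))
n=24;e=lambda a:f(a)+np.append(d[:2],d[2])
rows(p,y,[(e(a),y,1) for a in np.linspace(.74,0,25)[1:]],4)
w=optics.capture("wrist");cv2.imwrite("pics/w5.png",w["frame"])
E
```

```text
14.55 [667.71174295 121.96905593 181.97178161] [ 3.13799581e+00 -4.86105695e-04  1.47549746e+00] [ 5.05598271  0.28112975 -0.60237442] 20.681513081089392 29.995146989822388
[ 0.6588303  -1.20828888  1.36589648]
{"linear": [[0.0, -0.0228, -0.0254], [0.0, -0.0237, -0.0246], [0.0, -0.0243, -0.0239], [0.0, -0.0251, -0.0232], [0.0, -0.0258, -0.0223], [0.0, -0.0265, -0.0216], [0.0, -0.0271, -0.0207], [0.0, -0.0277, -0.0199]] , "spin": [0.0, 0.0, 0.0, 0.0, 0.0, 0.0, 0.0, 0.0] }
{"linear": [[0.0, -0.0284, -0.019], [0.0001, -0.0289, -0.0182], [-0.0, -0.0294, -0.0172], [-0.0, -0.03, -0.0163], [-0.0, -0.0305, -0.0154], [-0.0, -0.0309, -0.0145], [-0.0, -0.0314, -0.0134], [-0.0, -0.0317, -0.0126]] , "spin": [0.0, 0.0, 0.0, 0.0, 0.0, 0.0, 0.0, 0.0] }
{"linear": [[-0.0, -0.0321, -0.0115], [0.0, -0.0325, -0.0105], [0.0, -0.0328, -0.0095], [0.0, -0.0331, -0.0085], [0.0, -0.0333, -0.0075], [0.0, -0.0335, -0.0065], [0.0, -0.0337, -0.0054], [0.0, -0.0338, -0.0044]] , "spin": [0.0, 0.0, 0.0, 0.0, 0.0, 0.0, 0.0, 0.0] }
end [526.6 135.4 256.4] 1.476
```

View pics/w5.png

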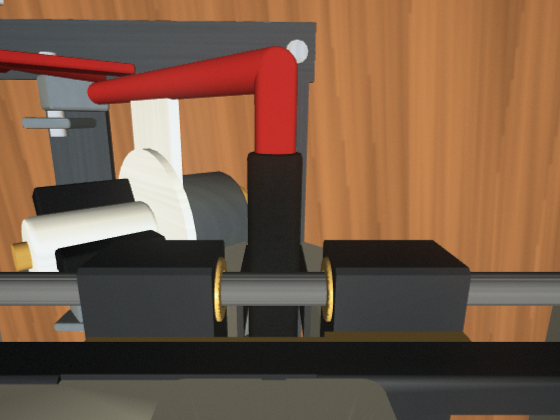

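The bar's sleeve sits between both fingers (columns 247–302), with an opening of 20.7 mm and 30 N grip. Next I swing it up.

>>> {"api": "servo_tool", "payload": {"linear": [[0,-0.023,-0.025],[0,-0.024,-0.025],[0,-0.024,-0.024],[0,-0.025,-0.023],[0,-0.026,-0.022],[0,-0.0265,-0.0215],[0,-0.027,-0.021],[0,-0.028,-0.02]], "spin": [0,0,0,0,0,0,0,0]}}

```text
time: 15.6
tool_pos: [628.7, 126.1, 219.6]
tcp_rot: [3.133, -0.002, 1.475]
contact_force: [8.7, 1.2, 2.5]
grip_width: 21.0
finger_force: 30.0
```

>>> {"api": "servo_tool", "payload": {"linear": [[0,-0.028,-0.019],[0,-0.029,-0.018],[0,-0.0295,-0.017],[0,-0.03,-0.0165],[0,-0.0305,-0.0155],[0,-0.031,-0.0145],[0,-0.0315,-0.0135],[0,-0.0315,-0.0125]], "spin": [0,0,0,0,0,0,0,0]}}

```text
time: 16.6
tool_pos: [581.6, 131.0, 246.5]
tcp_rot: [3.129, -0.003, 1.476]
contact_force: [8.4, 2.0, 8.1]
grip_width: 21.2
finger_force: 30.0
```

```bash
python3 - <<'E'
from h import *
from plant import monitor
o=monitor.get_obs();p=o["tool_pos"];print(o["time"],p,o["contact_force"],o["grip_width"])
f=lambda a:W(220*np.sin(a)+25*np.cos(a),0,35+220*np.cos(a)-25*np.sin(a))
A=np.linspace(0,.8,801);d=[np.linalg.norm((f(a)-p)[:2]) for a in A];a=A[np.argmin(d)];print(a,p-f(a))
E
```

```text
16.6 [581.57170736 131.04104069 246.50144409] [8.42095499 1.97358909 8.08305856] 21.159175270125683
0.261 [ 0.01299133 -0.28277486  5.40348324]
```

>>> {"api": "servo_tool", "payload": {"linear": [[0,-0.032,-0.013],[0,-0.0325,-0.012],[0,-0.033,-0.011],[0,-0.033,-0.01],[0,-0.0335,-0.008],[0,-0.0335,-0.007],[0,-0.025,-0.005],[0,-0.015,-0.002]], "spin": [0,0,0,0,0,0,0,0]}}

```text
time: 17.6
tool_pos: [532.5, 136.1, 258.7]
tcp_rot: [3.134, -0.003, 1.476]
contact_force: [5.1, 3.7, 4.8]
grip_width: 21.1
finger_force: 30.0
```

```bash
cat > st.py <<'E'
from h import *
from plant import monitor,optics
import sys
o=monitor.get_obs();p=o["tool_pos"];print(o["time"],p,o["contact_force"],o["grip_width"])
f=lambda a:W(220*np.sin(a)+25*np.cos(a),0,35+220*np.cos(a)-25*np.sin(a))
A=np.linspace(-.2,.8,1001);d=[np.linalg.norm((f(a)-p)[:2]) for a in A];a=A[np.argmin(d)];print(a,p-f(a))
s=optics.capture("side");t=optics.capture("top")
for n,c in(("s",s),("t",t)):
    print([x[1:3] for x in blobs(c,(22,150,120),(35,255,255))[2] if x[2][0]<370 and x[2][1]<300 and x[2][0]>150])
    for a in (0,.06,.12):
        P_=lambda y:proj(c,f(a)+W(0,y,0)-O)
        g=3.32-a;tx=W(85*np.sin(a)-80*np.cos(a)-75*np.sin(g),146,35+85*np.cos(a)+80*np.sin(a)+75*np.cos(g))
        print(n,a,"corner",P_(85).round(1),P_(-85).round(1),"tang",proj(c,tx).round(1))
cv2.imwrite("pics/%s.png"%sys.argv[1],np.hstack([cv2.resize(s["frame"][80:280,180:400],None,fx=1.8,fy=1.8),cv2.resize(t["frame"][110:270,164:340],(396,360))]))
E
python3 st.py u1
```

```text
17.6 [532.52034677 136.07112546 258.66591066] [5.11514828 3.73333808 4.78137095] 21.059010064742207
0.03 [0.07501848 0.06745103 4.51479075]
[([201, 185, 7, 11], [204.3, 189.3]), ([346, 194, 13, 12], [352.3, 199.9])]
s 0 corner [242.5 130.8] [279.9 175.3] tang [206.1 191.3]
s 0.06 corner [247.6 129.7] [285.3 173.7] tang [206.2 190.1]
s 0.12 corner [252.6 128.8] [290.5 172.5] tang [206.4 189. ]
[([304, 155, 15, 7], [311.0, 158.0])]
t 0 corner [204.1 198.2] [274.7 204. ] tang [194.1 236. ]
t 0.06 corner [204.8 192.9] [275.2 198.6] tang [193.9 235.7]
t 0.12 corner [205.5 187.7] [275.6 193.4] tang [193.6 235.3]
```

View pics/u1.png

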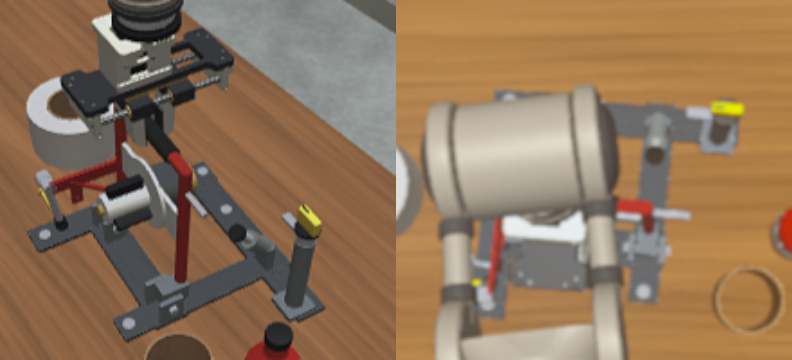

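The frame is nearly upright, with the leg and foot just above the base. I'll ease it forward until the stop shows in the force.

>>> {"api": "servo_tool", "payload": {"linear": [[0,-0.01,-0.001],[0,-0.01,0],[0,0,0],[0,0,0],[0,0,0],[0,0,0],[0,0,0],[0,0,0]], "spin": [0,0,0,0,0,0,0,0]}}

```text
time: 18.7
tool_pos: [528.7, 136.5, 258.9]
tcp_rot: [3.135, -0.003, 1.476]
contact_force: [4.4, 3.5, 6.2]
grip_width: 21.1
finger_force: 30.0
```

>>> {"api": "servo_tool", "payload": {"linear": [[0,-0.01,0],[0,0,0],[0,0,0],[0,0,0],[0,0,0],[0,0,0],[0,0,0],[0,0,0]], "spin": [0,0,0,0,0,0,0,0]}}

```text
time: 19.7
tool_pos: [526.8, 136.7, 259.1]
tcp_rot: [3.134, -0.003, 1.476]
contact_force: [3.9, 3.3, 6.8]
grip_width: 21.4
finger_force: 30.0
```

>>> {"api": "servo_tool", "payload": {"linear": [[0,-0.01,0],[0,0,0],[0,0,0],[0,0,0],[0,0,0],[0,0,0],[0,0,0],[0,0,0]], "spin": [0,0,0,0,0,0,0,0]}}

```text
time: 20.7
tool_pos: [525.2, 136.8, 259.2]
tcp_rot: [3.133, -0.003, 1.476]
contact_force: [5.7, 3.6, 5.5]
grip_width: 21.4
finger_force: 30.0
```

>>> {"api": "servo_tool", "payload": {"linear": [[0,-0.01,0],[0,0,0],[0,0,0],[0,0,0],[0,0,0],[0,0,0],[0,0,0],[0,0,0]], "spin": [0,0,0,0,0,0,0,0]}}

```text
time: 21.7
tool_pos: [524.1, 136.9, 259.4]
tcp_rot: [3.131, -0.004, 1.476]
contact_force: [9.2, 3.9, 6.3]
grip_width: 21.1
finger_force: 30.0
```

>>> {"api": "servo_tool", "payload": {"linear": [[0,-0.01,0],[0,0,0],[0,0,0],[0,0,0],[0,0,0],[0,0,0],[0,0,0],[0,0,0]], "spin": [0,0,0,0,0,0,0,0]}}

```text
time: 22.7
tool_pos: [523.1, 137.0, 259.6]
tcp_rot: [3.129, -0.004, 1.476]
contact_force: [13.0, 3.5, 3.6]
grip_width: 21.6
finger_force: 30.0
```

```bash
python3 st.py u2
```

```text
22.7 [523.10411108 136.98877375 259.57352165] [13.01319803  3.46424719  3.61556187] 21.5773953309494
-0.013000000000000012 [0.06596546 0.08871872 4.26712054]
[([346, 194, 13, 12], [352.3, 199.9])]
s 0 corner [242.5 130.8] [279.9 175.3] tang [206.1 191.3]
s 0.06 corner [247.6 129.7] [285.3 173.7] tang [206.2 190.1]
s 0.12 corner [252.6 128.8] [290.5 172.5] tang [206.4 189. ]
[([304, 155, 15, 7], [311.0, 157.9])]
t 0 corner [204.1 198.2] [274.7 204. ] tang [194.1 236. ]
t 0.06 corner [204.8 192.9] [275.2 198.6] tang [193.9 235.7]
t 0.12 corner [205.5 187.7] [275.6 193.4] tang [193.6 235.3]
```

>>> {"api": "servo_tool", "payload": {"linear": [[0,0.01,0],[0,0,0],[0,0,0],[0,0,0],[0,0,0],[0,0,0],[0,0,0],[0,0,0]], "spin": [0,0,0,0,0,0,0,0]}}

```text
time: 23.8
tool_pos: [524.1, 136.9, 259.4]
tcp_rot: [3.131, -0.004, 1.476]
contact_force: [8.5, 3.2, 5.2]
grip_width: 21.3
finger_force: 30.0
```

```bash
python3 - <<'E'
from h import *
from plant import optics,monitor
o=monitor.get_obs();print(o["tool_pos"],o["contact_force"],o["dq"].round(3))
s=optics.capture("side");t=optics.capture("top")
u1=cv2.imread("pics/u1.png");u2=cv2.imread("pics/u2.png")
for c in(s,t):print([x[:3] for x in blobs(c,(18,90,60),(40,255,255),2)[2] if 170<x[2][0]<240 and 160<x[2][1]<260])
for im in (u1,u2):
    m=cv2.inRange(cv2.cvtColor(im,cv2.COLOR_BGR2HSV),(18,90,60),(40,255,255))
    n,l,st,ce=cv2.connectedComponentsWithStats(m);print([(st[i].tolist()) for i in range(1,n) if st[i,4]>6])
# pixels of the side view around the tang
h=cv2.cvtColor(s["frame"],cv2.COLOR_BGR2HSV)
# red +/-y tube position in side: column per row
m=cv2.inRange(h,(0,150,60),(8,255,255))
for r in(190,200,210,220,230):print(r,np.where(m[r,255:330])[0]+255)
for a in(0,.06):
  for z in (60,120,180):
    ca,sa=np.cos(a),np.sin(a);print(a,z,proj(s,W(z*sa,-85,35+z*ca)).round(1),proj(s,W(z*sa+25*ca,-85,35+z*ca-25*sa)).round(1))
g=3.32
for nm,rr,y in(("foot",104,118),("leg75",75,118),("tang",75,146)):print(nm,proj(s,W(-80-rr*np.sin(g),y,120+rr*np.cos(g))).round(1))
E
```

```text
[524.11045127 136.92180652 259.43728295] [8.48194872 3.16290256 5.23873675] [ 0.     0.001  0.001 -0.003 -0.002  0.   ]
[(np.int32(15), [201, 186, 7, 10], [203.7, 189.9]), (np.int32(17), [232, 195, 4, 6], [233.6, 197.5])]
[(np.int32(15), [198, 234, 4, 4], [199.4, 235.4])]
[[180, 76, 7, 5, 14], [126, 80, 53, 22, 140], [167, 89, 7, 14, 30], [709, 99, 37, 19, 571], [125, 105, 7, 13, 38], [193, 171, 4, 20, 62], [38, 187, 14, 24, 99], [297, 203, 25, 35, 532], [96, 205, 8, 11, 61], [471, 278, 11, 9, 73], [778, 283, 6, 9, 32], [778, 313, 5, 4, 15]]
[[162, 56, 2, 4, 7], [144, 79, 35, 13, 74], [117, 92, 25, 13, 84], [161, 92, 5, 12, 23], [709, 99, 37, 19, 568], [117, 107, 4, 4, 14], [121, 113, 3, 8, 21], [179, 161, 15, 29, 146], [38, 191, 12, 20, 57], [297, 203, 25, 35, 532], [93, 207, 8, 11, 68], [471, 279, 11, 9, 75], [778, 283, 6, 8, 32], [781, 305, 3, 5, 10], [778, 313, 4, 4, 13]]
190 [276 277 278 279]
200 [277 278 279 280 281 282]
210 [277 278 279 280 281 282]
220 [278 279 280 281 282]
230 [277 278 279 280 281 282]
0 60 [270.2 228.2] [279.4 224.1]
0 120 [269.9 211.4] [279.6 207.2]
0 180 [269.7 192.9] [279.8 188.6]
0.06 60 [271.5 227.6] [280.7 223.9]
0.06 120 [272.7 210.2] [282.3 206.5]
0.06 180 [274.  191.1] [284.  187.4]
foot [213.4 204.4]
leg75 [210.4 197.9]
tang [206.1 191.3]
```

```bash
python3 -c "
from plant import workorder
print(workorder.close_job())"
```

```text
the job is handed in; nothing more can be done
None
```

I handed the job in at about 24 s with every step done by my measurements, but the hand-in returned no verdict: the frame stands upright on its kick leg (lean about 0 rad) and the gripper still holds it by the bar, the catch knob is back at rest, and I saw no contact with the roll, core or bottle.

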